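# Load the utensil drying deck and start it

## Task

Load the drying deck: lay each utensil that is on the counter flat in the lane of its handle's colour, with the handle at the coloured end, and un-nest the pudding moulds, lifting the upper two off the stack and standing one upright on each round spot, while the bottom mould stays standing where it is. When everything is loaded, press the green start button fully down and let it come up again. Leave the pot lid, the bowl and the measuring spoons alone.

Things in the scene. Friction and masses are not known exactly. Their poses are not given: they have to be found in the camera images.
- deck: Low stainless drying deck fixed on the counter, 210 (x) by 410 (y), 12 high; origin at the centre of its underside, z up. It carries four lanes side by side (at y = -165, -95, -25 and 45, which colour lies where varies) and two round marked spots (y = 155).
- spatula: Kitchen spatula with a red handle. Lies flat, 160 long overall, its own x axis pointing from handle end to head. Origin on its underside, midway along the length (x = 0). Handle: bar 18 wide (y), 22 high (z), from x = -80 to +26; balance point near x = 0; stays flat when gripped anywhere from x = -30 to +15. Mass about 110 g. May be absent. Head: flat beechwood blade 56 x 46, 6 thick.
- spatula_end (a point): Centre of the free end of the red handle: at x = -80, z = 11 in the spatula's frame.
- lane_red: Lane (oblong compartment) of the drying deck for the red-handled utensil, fixed. Inside 178 long (x) by 58 wide (y); walls 6 thick, 10 high; floor is the deck's top with air slots. Origin at the centre of its floor, z up. Its -x end (towards the robot side) is coloured red: the handle end belongs there; the head points to +x.
- brush: Kitchen brush with a blue handle. Lies flat, 160 long overall, its own x axis pointing from handle end to head. Origin on its underside, midway along the length (x = 0). Handle: bar 18 wide (y), 22 high (z), from x = -80 to +26; balance point near x = 0; stays flat when gripped anywhere from x = -30 to +15. Mass about 110 g. May be absent. Head: steel ferrule and stiff dark bristle block, 57 x 40, up to 14 thick.
- brush_end (a point): Centre of the free end of the blue handle: at x = -80, z = 11 in the brush's frame.
- lane_blue: Lane (oblong compartment) of the drying deck for the blue-handled utensil, fixed. Inside 178 long (x) by 58 wide (y); walls 6 thick, 10 high; floor is the deck's top with air slots. Origin at the centre of its floor, z up. Its -x end (towards the robot side) is coloured blue: the handle end belongs there; the head points to +x.
- spoon: Kitchen spoon with a green handle. Lies flat, 160 long overall, its own x axis pointing from handle end to head. Origin on its underside, midway along the length (x = 0). Handle: bar 18 wide (y), 22 high (z), from x = -80 to +26; balance point near x = 0; stays flat when gripped anywhere from x = -30 to +15. Mass about 110 g. May be absent. Head: round shallow steel bowl 46 across, 9 thick.
- spoon_end (a point): Centre of the free end of the green handle: at x = -80, z = 11 in the spoon's frame.
- lane_green: Lane (oblong compartment) of the drying deck for the green-handled utensil, fixed. Inside 178 long (x) by 58 wide (y); walls 6 thick, 10 high; floor is the deck's top with air slots. Origin at the centre of its floor, z up. Its -x end (towards the robot side) is coloured green: the handle end belongs there; the head points to +x.
- turner: Kitchen turner with a yellow handle. Lies flat, 160 long overall, its own x axis pointing from handle end to head. Origin on its underside, midway along the length (x = 0). Handle: bar 18 wide (y), 22 high (z), from x = -80 to +26; balance point near x = 0; stays flat when gripped anywhere from x = -30 to +15. Mass about 110 g. May be absent. Head: slotted steel blade 54 x 44, 5 thick.
- turner_end (a point): Centre of the free end of the yellow handle: at x = -80, z = 11 in the turner's frame.
- lane_yellow: Lane (oblong compartment) of the drying deck for the yellow-handled utensil, fixed. Inside 178 long (x) by 58 wide (y); walls 6 thick, 10 high; floor is the deck's top with air slots. Origin at the centre of its floor, z up. Its -x end (towards the robot side) is coloured yellow: the handle end belongs there; the head points to +x.
- mould_top: Uppermost of three equal nested moulds. Tapered aluminium pudding mould, 60 high, 40 across the base, 68 across the rim outside, wall 3, mass about 100 g. Origin at the centre of its underside, z up. Nested, each stands 22 higher than the one below, so 22 of each is exposed below its rim; loose fit, lifts straight up.
- mould_middle: Middle mould of the nested stack. Tapered aluminium pudding mould, 60 high, 40 across the base, 68 across the rim outside, wall 3, mass about 100 g. Origin at the centre of its underside, z up.
- mould_bottom: Bottom mould of the nested stack, stays standing on the counter; same shape, about 160 g. Origin at the centre of its underside.
- spot1 (a point): Centre of a round marked spot on the deck's top (black ring 76 across, white inside 66 across), flat, for one mould; the two spots are 100 apart.
- spot2 (a point): Centre of a round marked spot on the deck's top (black ring 76 across, white inside 66 across), flat, for one mould; the two spots are 100 apart.
- start (a joint): Travel of the deck's start button in m: 0 released, 0.008 fully down. Sprung; fully down takes about 6 N pressed straight down, and it springs back by itself.
- start_top (a point): Centre of the top face of the round green start button, 38 across, 24 above the counter, on a small round grey housing 54 across beyond the deck's far edge (+x).
- pot_lid: Aluminium pot lid 170 across, 43 high with its knob; bystander. Origin at the centre of its underside.
- bowl: White ceramic bowl 130 across, 55 high; bystander. Origin at the centre of its underside.
- spoons: Nested steel measuring spoons on a ring, about 110 long, 15 high; bystander. Origin on the underside near the middle.
Things that resemble listed ones, but are neither listed nor needed, are in the scene too. Leave any purple look-alike of the brush alone.

How it is judged:
By the outcome, as a careful person would: the job done as asked, in the order asked, and still so for the second after the job is handed in, with the robot touching nothing.
Of spatula, brush, spoon, turner only 3 to 4 are there at a start; the rules pass over those that are not, and their reading is None.
At some moment in a run one of spatula, brush, spoon, turner may be knocked a few centimetres aside while the robot is not near it.
It also fails if it takes over 200 s, if anything falls off the work surface, if the arm or the gripper's body presses on something with over 40 N, if the wrist force passes 120 N, or if a joint passes its speed limit or range.

## Robot

A 6-joint arm with a two-finger parallel gripper is mounted at the origin on the work surface. World frame = base frame: x ahead of the robot, y to its left, z up, the work surface at z = 0. Lengths are in m, angles in degrees, forces in N, time in s.
With the tool pointing down it reaches from about 0.375 to 0.9 m from the base axis. Payload 3.1 kg.
Tool frame: the origin (TCP) lies midway between the tips of the shut fingers; the grasp point (between the pads) lies bot.hold_point_z behind it (bot.hold_point_z is the distance from the TCP to the grasp point, in m); z points along the fingers, y is the direction in which the jaws open and shut (so a half turn about z gives the same grasp; the last joint's range is limited). The gripper opens to 87 mm and grips with 3 to 60 N. Pads are 19 mm wide; open, the fingers measure 117 mm over their backs; the gripper's body (75 mm by 190 mm) begins 51 mm behind the grasp point.
Start: joints at [52.97, 30.224, 82.088, -0, 67.689, -10.227], TCP at [0.282, 0.558, 0.223] pointing down, gripper open.
Joint ranges: [-176.69, 176.69], [-43.24, 126.21], [12.49, 139.97], [-82, 262], [0, 151.66], [-163.58, 163.58]. Speed limits (degrees/s): [159.86, 159.86, 180, 180, 180, 180].

## Interface

Orientations are given as a 3x3 rotation matrix whose columns are the frame's x, y, z axes.
In Python, from rig import bot, vision gives the robot as it stands.
- The arm moves only by the shell command python3 -m inch 'ROWS'. ROWS is JSON, a list of rows, each a list of 5 numbers: the finger opening in mm, from 0 to 87, then the shift along the tool's x, y, z in mm, then the turn about the tool's z in rad. In form: [[hand, dx, dy, dz, roll], ...]. A call has 1 to 8 rows; each row is the pose to reach, as a shift and turn from the pose measured when the call began, along the tool's axes at that moment; what a row does not reach only later rows make up. A row lasts 1/10 s, in which the tool goes at most 50 mm and 8.59 degrees, less where a joint would pass 70% of its speed; a pose out of reach is approached as far as the arm can. A call with a gripper value outside its range is refused whole. The fingers move at their own pace and stop on an object; the grip force is fixed at half the most. Time passes only in rows, so rows that repeat a pose let the fingers close. It gives the time, the measured TCP pose, the force and the opening at its end, in the units of the state.
- bot.read_state(): the state, without advancing time (a new reading comes with each control period).
- vision.capture(name): name is "scene" or "top" or "wrist"; returns (picture, depth): 384x512x3 uint8, red, green, blue; 384x512 float32, m along the optical axis (not along the pixel's ray), 0 where there is no reading.
- vision.camera_model(name): a dict with "intrinsics" (3x3 intrinsics, pixels), "camera_from_world" (4x4, takes a point from world to camera coordinates). Camera axes: x right, y down, z forward; pixel columns grow to the right and rows downward; lengths in m; the calibration is good to about 2 mm. A picture is of the moment at which its call begins: read the wrist's pose just before it. camera_model takes no time and is no camera call; for the wrist camera it gives the pose at the moment of the call.
- bot.hand_in(): hands the job in, once; it reports no verdict.
The state is a dict: "time_s": time; "joint_positions": joint angles; "qvel": joint speeds; "tau": joint torques, N m; "position": TCP position; "tcp_rot": TCP orientation; "force": force on the tool from outside, world axes, zero at the start; "moment": the same for the moment, N m; "opening": opening from 0.0 (shut) to 1.0 (fully open).
Only numpy, scipy, OpenCV 4.12 (cv2) and the standard library are available. Lean on these libraries where they do the work, as an engineer would, in place of code of your own. Each camera call takes 0.05 s, during which the arm holds its last target. There are 200 camera calls.

## Working session

There is one attempt and no reset: what is moved stays moved. The work goes in short steps, Python scripts to look and compute and a shell command to move; the robot and the scene stay as the last step left them, time stands still between calls to the robot, and variables do not carry over. Pictures are saved under pics/ and viewed, about 12 in all and at most 16, crops included, and the job is handed in when it is done.

```bash
ls; mkdir -p pics
python3 - <<'E'
from rig import bot, vision
import cv2,numpy as np
print(bot.read_state(), bot.hold_point_z)
for n in ["scene","top"]:
    p,d=vision.capture(n); np.savez(f"pics/{n}0.npz",p=p,d=d)
    cv2.imwrite(f"pics/{n}0.png",cv2.resize(p[:,:,::-1],(800,600),interpolation=cv2.INTER_CUBIC))
    m=vision.camera_model(n);print(n,np.round(m["intrinsics"],1).tolist(),np.round(m["camera_from_world"],3).tolist())
E
```

```text
pics
{'time_s': 0.0, 'joint_positions': array([ 5.29696644e+01,  3.02794696e+01,  8.21563244e+01,  1.35595741e-04,
        6.76884280e+01, -1.02250637e+01]), 'qvel': array([-0.01483134, -0.01451258,  0.00891912, -0.00763766,  0.05953903,
        0.05180108]), 'tau': array([-3.54104659e-04, -4.40038526e+01, -1.76595175e+01,  6.31593168e-02,
        5.79993508e-02, -1.25380025e-04]), 'position': array([0.28135506, 0.55727345, 0.22156657]), 'tcp_rot': array([[-8.92543670e-01,  4.50959076e-01, -1.30744870e-03],
       [ 4.50960805e-01,  8.92542078e-01, -1.72949761e-03],
       [ 3.87020336e-04, -2.13326026e-03, -9.99997650e-01]]), 'force': array([-0.13316336, -0.45426969,  0.15567685]), 'moment': array([0.08360536, 0.04742819, 0.02477952]), 'opening': 1.000215282222398} 0.0187
scene [[491.8, 0.0, 248.2], [0.0, 491.8, 195.4], [0.0, 0.0, 1.0]] [[-0.846, 0.534, 0.016, 0.392], [0.342, 0.564, -0.752, -0.193], [-0.41, -0.63, -0.659, 1.839], [0.0, 0.0, 0.0, 1.0]]
top [[474.3, 0.0, 256.7], [0.0, 474.3, 195.1], [0.0, 0.0, 1.0]] [[-0.015, -1.0, 0.012, 0.119], [-0.991, 0.014, -0.134, 0.529], [0.134, -0.014, -0.991, 1.379], [0.0, 0.0, 0.0, 1.0]]
```

View pics/top0.png

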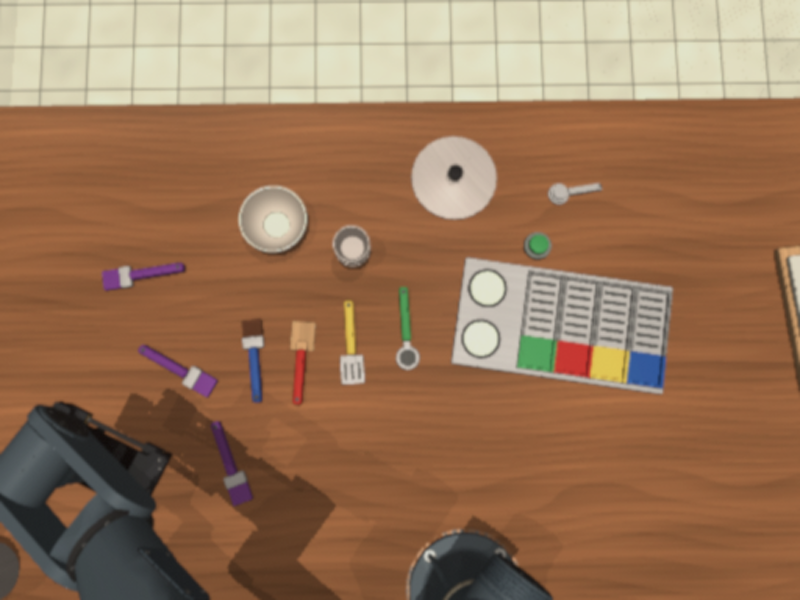

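View pics/scene0.png

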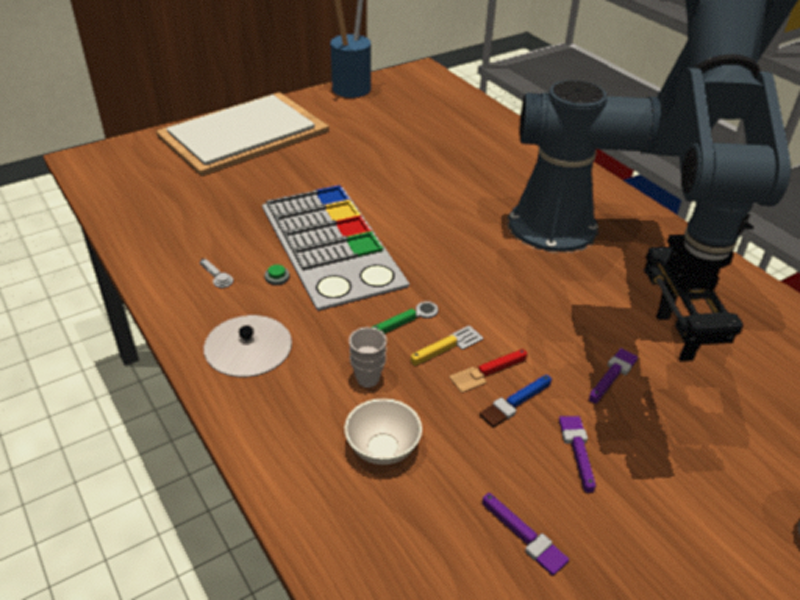

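The top view (800x600) shows the brush at (256,360) and spatula at (300,362), both with heads toward +x. The turner at (350,342) and spoon at (405,328) have their heads toward -x. The mould stack is at (351,246), the spots at (487,288) and (480,339), and the button at (538,245). The deck lanes from left to right are green, red, yellow, blue. The three purple look-alikes are at (145,277), (178,370) and (232,462), and I'll leave them alone.

```bash
cat > h.py <<'E'
from rig import bot, vision
import cv2, numpy as np
HUE=dict(brush=[(105,125)],spatula=[(0,4),(174,180)],spoon=[(50,80)],turner=[(22,34)])
SIGN=dict(brush=1,spatula=1,spoon=-1,turner=-1)   # head towards +x / -x at the start
def ray(name,uv,z):
    m=vision.camera_model(name); T=m["camera_from_world"]; R,t=T[:3,:3],T[:3,3]
    c=-R.T@t; d=R.T@np.linalg.inv(m["intrinsics"])@np.array([uv[0],uv[1],1.]); return c+d*(z-c[2])/d[2]
def mask(p,k):
    h=cv2.cvtColor(p,cv2.COLOR_RGB2HSV); out=0
    for a,b in HUE[k]: out=out|cv2.inRange(h,(a,130,50),(b,255,255))
    return out
def rects(p,k,z,name="top",amin=60):
    r=[]
    for c in cv2.findContours(mask(p,k),cv2.RETR_EXTERNAL,cv2.CHAIN_APPROX_NONE)[0]:
        if cv2.contourArea(c)<amin: continue
        w=np.array([ray(name,q[0],z)[:2] for q in c])*1000
        (cx,cy),(a,b),_=R=cv2.minAreaRect(w.astype(np.float32)); B=cv2.boxPoints(R)
        e=max([B[1]-B[0],B[2]-B[1]],key=np.linalg.norm); e=e/np.linalg.norm(e)
        r.append((cx,cy,max(a,b),min(a,b),e,c[:,0].mean(0)))
    return r
def utensils(p,name="top"):
    o={}
    for k in HUE:
        for cx,cy,L,W,e,uv in rects(p,k,.022,name):
            if L/W>3 and 85<L<125:
                if e[0]*SIGN[k]<0: e=-e
                o[k]=(np.array([cx,cy])+27*e, np.degrees(np.arctan2(e[1],e[0])),L,W,uv)
    return o
def deck(p):
    """origin (mm), yaw (deg) from the two white spots"""
    g=cv2.inRange(cv2.cvtColor(p,cv2.COLOR_RGB2HSV),(20,0,190),(50,60,255)); g[:150]=0; g[:,:280]=0; g[:,440:]=0; s=[]
    for c in cv2.findContours(g,cv2.RETR_EXTERNAL,cv2.CHAIN_APPROX_NONE)[0]:
        if cv2.contourArea(c)>200:
            q,_r=cv2.minEnclosingCircle(c); M=cv2.moments(c); s.append(ray("top",(M['m10']/M['m00'],M['m01']/M['m00']),.012)[:2]*1000)
    return sorted(s,key=lambda v:v[0])
def tool():
    s=bot.read_state(); R=s["tcp_rot"]; P=s["position"]*1000
    return s,P,np.degrees(np.arctan2(R[1,0],R[0,0])),R
def go(x,y,z,yaw):
    """print row shift (mm) and roll (rad) to bring TCP to x,y,z (mm) with tool x at yaw"""
    s,P,y0,R=tool(); d=R.T@(np.array([x,y,z])-P); r=(y0-yaw+180)%360-180
    j=s["joint_positions"]; 
    j1=np.degrees(np.arctan2(y,x)); j6=(j1+90-yaw+180)%360-180
    roll=j6-(np.degrees(np.arctan2(P[1],P[0]))+90-y0+180)%360+180
    # roll follows the joint-range branch
    n=(np.degrees(np.arctan2(P[1],P[0]))+90-y0+180)%360-180
    roll=(j6-j1)-(n-np.degrees(np.arctan2(P[1],P[0])))
    print("shift",np.round(d,1),"roll",round(np.radians(roll),3),"| j6 end",round(j6,1),"reach",round(np.hypot(x,y)),"| at",np.round(P,1),"yaw",round(y0,1),"j6",round(j[5],1))
E
python3 - <<'E'
from h import *
p=np.load("pics/top0.npz")["p"]
for k,v in utensils(p).items(): print(k,np.round(v[0],1),[np.round(x,1) for x in v[1:]])
for k in HUE:
    print(k,[(np.round(r[:4]),np.round(r[5])) for r in rects(p,k,.012,amin=30)])
s=deck(p); print("spots",s, [np.linalg.norm(s[0]-s[1]) if len(s)==2 else 0])
d=np.load("pics/top0.npz")["d"]
# stack: depth -> world heights around it
m=vision.camera_model("top");T=np.linalg.inv(m["camera_from_world"]);K=m["intrinsics"]
v,u=np.mgrid[140:180,205:245]; z=d[140:180,205:245]
X=np.c_[((u-K[0,2])/K[0,0]*z).ravel(),((v-K[1,2])/K[1,1]*z).ravel(),z.ravel(),np.ones(z.size)]@T.T
hh=X[:,2]; q=X[(hh>.095)&(hh<.115)]
print("stack rim",len(q),hh.max(),q[:,:2].min(0),q[:,:2].max(0))
(c,r)=cv2.minEnclosingCircle((q[:,:2]*1000).astype(np.float32)); print(c,r)
E
```

```text
brush [435.  393.8] [np.float32(5.1), np.float64(89.9), np.float64(12.9), array([162.9, 238.2])]
spatula [425.2 306.2] [np.float32(-3.9), np.float64(100.6), np.float64(16.3), array([191., 241.])]
turner [463.7 210.5] [np.float32(-177.4), np.float64(94.0), np.float64(13.7), array([223.6, 209.5])]
brush [(array([ 403., -358.,   64.,   57.]), array([413., 236.])), (array([409., 393.,  91.,  13.]), array([163., 238.]))]
spatula [(array([399., 309., 101.,  16.]), array([191., 241.])), (array([ 426., -218.,   65.,   61.]), array([367., 229.]))]
spoon [(array([ 655., -162.,   26.,   19.]), array([345., 155.]))]
turner [(array([ 414., -288.,   65.,   60.]), array([390., 233.])), (array([492., 212.,  95.,  14.]), array([224., 210.]))]
spots [array([467.27230662, -40.2039486 ]), array([565.97850281, -56.367402  ])] [np.float64(100.02084978149155)]
stack rim 117 1.4354852270771625 [0.6039823 0.1727804] [0.6694996  0.23599198]
(637.1700439453125, 203.69508361816406) 33.92682647705078
```

```bash
sed -i 's/(a,130,50),(b,255,255)/(a,100,35),(b,255,255)/; s/spoon=\[(50,80)\]/spoon=[(50,85)]/' h.py
python3 - <<'E'
from h import *
p=np.load("pics/top0.npz")["p"]
h=cv2.cvtColor(p,cv2.COLOR_RGB2HSV)
print("spoon hsv",h[196:208:4,257:262].tolist()); print("brush end",h[244:262:2,163].tolist())
for k in HUE: print(k,[(np.round(r[:4],1),np.round(r[5])) for r in rects(p,k,.022,amin=30)])
g=cv2.cvtColor(p,cv2.COLOR_RGB2BGR)[170:270,150:280]
cv2.imwrite("pics/crop1.png",cv2.resize(g,None,fx=6,fy=6,interpolation=cv2.INTER_CUBIC))
E
```

```text
spoon hsv [[[61, 117, 146], [63, 122, 155], [63, 122, 151], [61, 118, 132], [45, 111, 106]], [[61, 115, 140], [63, 121, 152], [62, 121, 154], [62, 119, 146], [52, 112, 127]], [[58, 112, 127], [63, 121, 148], [63, 122, 155], [62, 120, 151], [57, 112, 132]]]
brush end [[110, 151, 155], [110, 152, 154], [110, 151, 150], [110, 151, 142], [111, 131, 125], [114, 57, 94], [118, 92, 105], [10, 128, 133], [12, 151, 147]]
brush [(array([ 402.5, -354.8,   65.7,   59.4]), array([414., 236.])), (array([404. , 390.9,  98.7,  15.4]), array([163., 240.]))]
spatula [(array([398.3, 308. , 100.6,  16.3]), array([191., 241.])), (array([ 425.1, -215.4,   64.1,   62.3]), array([367., 230.]))]
spoon [(array([ 436.3, -146. ,   66.1,   56.8]), array([343., 226.])), (array([517.7, 105.8,  97.6,  14.7]), array([259., 200.])), (array([ 649.2, -158.2,   33.9,   31.1]), array([344., 156.]))]
turner [(array([ 413.7, -286.1,   66.1,   61.9]), array([390., 233.])), (array([490.7, 211.7,  94. ,  13.7]), array([224., 210.]))]
```

View pics/crop1.png

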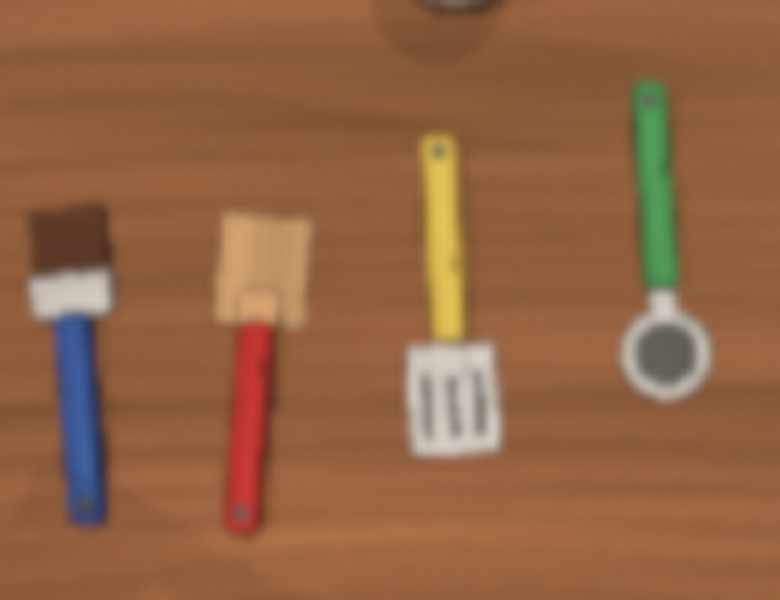

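Run:
```python
from h import *
import json
p=np.load("pics/top0.npz")["p"]; s=deck(p)
pa={k:np.array([r[:2] for r in rects(p,k,.012) if r[2]/r[3]<1.6 and r[2]>50][0]) for k in HUE}
m=(s[0]+s[1])/2
Y={k:y for k,y in zip(["spoon","spatula","turner","brush"],[45,-25,-95,-165])}
# rigid fit of both: spots (+-50,155), patches (a,y)
from scipy.optimize import least_squares
def f(q):
    c,sn=np.cos(q[2]),np.sin(q[2]);R=np.array([[c,-sn],[sn,c]]);o=q[:2]
    P=[(R@[-50,155]+o-s[0]),(R@[50,155]+o-s[1])]+[R@[q[3],Y[k]]+o-pa[k] for k in Y]
    return np.concatenate(P)
q=least_squares(f,[491,-201,-.16,-62]).x; print("deck",np.round(q[:2],1),"yaw",np.degrees(q[2]),"patch x",q[3],"res",np.round(f(q),1))
c,sn=np.cos(q[2]),np.sin(q[2]);R=np.array([[c,-sn],[sn,c]])
L={k:(R@[0,Y[k]]+q[:2]).round(1).tolist() for k in Y}; L["yaw"]=float(np.degrees(q[2])); L["s1"]=(R@[-50,155]+q[:2]).tolist(); L["s2"]=(R@[50,155]+q[:2]).tolist()
json.dump(L,open("lanes.json","w")); print(L)
for k,v in utensils(p).items(): print(k,np.round(v[0],1),[np.round(x,1) for x in v[1:4]])
o,a=utensils(p)["brush"][:2]; go(o[0],o[1],120,a+180)
```

```text
deck [ 492.6 -203. ] yaw -8.818913455332074 patch x -64.12300833632455 res [-0.3 -2.  -0.2 -1.1 -0.8 -0.8 -0.3 -0.   0.5  2.   1.1  2. ]
{'spoon': [499.5, -158.6], 'spatula': [488.8, -227.7], 'turner': [478.1, -296.9], 'brush': [467.3, -366.1], 'yaw': -8.818913455332074, 's1': [466.9735512976048, -42.18609262561259], 's2': [565.7913339640187, -57.5172970431847]}
brush [430.9 393.3] [np.float32(5.1), np.float64(98.7), np.float64(15.4)]
spatula [425.2 306.2] [np.float32(-3.9), np.float64(100.6), np.float64(16.3)]
spoon [490.7 104.3] [np.float32(-176.9), np.float64(97.6), np.float64(14.7)]
turner [463.7 210.5] [np.float32(-177.4), np.float64(94.0), np.float64(13.7)]Traceback (most recent call last):
  File "<stdin>", line 18, in <module>
  File "h.py", line 24, in utensils
    for cx,cy,L,W,e,uv in rects(p,k,.022,name):
                          ~~~~~^^^^^^^^^^^^^^^
  File "h.py", line 16, in rects
    w=np.array([ray(name,q[0],z)[:2] for q in c])*1000
                ~~~^^^^^^^^^^^^^
  File "h.py", line 6, in ray
    m=vision.camera_model(name); T=m["camera_from_world"]; R,t=T[:3,:3],T[:3,3]
ValueError: time passes only in moves, steps and waits
```

```bash
sed -i 's/^def ray/CM={}\ndef ray/; s/m=vision.camera_model(name); T=m/m=CM.setdefault(name,None) or CM.update({name:vision.camera_model(name)}) or CM[name]; T=m/' h.py
cat >> h.py <<'E'
import json
LN=json.load(open("lanes.json"))
E
python3 -c "
from h import *
go(430.9,393.3,120,185.1)"
```

```text
shift [-207.4  -78.8  101.8] roll -0.557 | j6 end -52.7 reach 583 | at [281.4 557.3 221.7] yaw 153.2 j6 -10.2
```

```bash
python3 -m inch '[[45,-207,-79,102,-0.557],[45,-207,-79,102,-0.557],[45,-207,-79,102,-0.557],[45,-207,-79,102,-0.557],[45,-207,-79,102,-0.557],[45,-207,-79,102,-0.557],[45,-207,-79,102,-0.557],[45,-207,-79,102,-0.557]]'
python3 - <<'E'
from h import *
go(430.9,393.3,6,185.1)
p,d=vision.capture("wrist"); cv2.imwrite("pics/w1.png",p[:,:,::-1])
CM.clear()
for k,v in utensils(p,"wrist").items(): print(k,np.round(v[0],1),[np.round(x,1) for x in v[1:]])
E
```

```text
time_s: 0.9
position: [0.43, 0.394, 0.12]
tcp_rot: [[-0.996, -0.089, -0.001], [-0.089, 0.996, -0.001], [0.001, -0.001, -1.0]]
force: [0.6, 0.2, -0.1]
opening: 0.526
shift [ -1.   -0.7 114. ] roll 0.001 | j6 end -52.7 reach 583 | at [430. 394. 120.] yaw -174.9 j6 -63.6
brush [430.6 394. ] [np.float32(4.7), np.float64(101.2), np.float64(16.2), array([258.4, 165.1])]
spatula [425.4 308.4] [np.float32(-4.1), np.float64(102.4), np.float64(19.6), array([171.5, 150.9])]
```

View pics/w1.png

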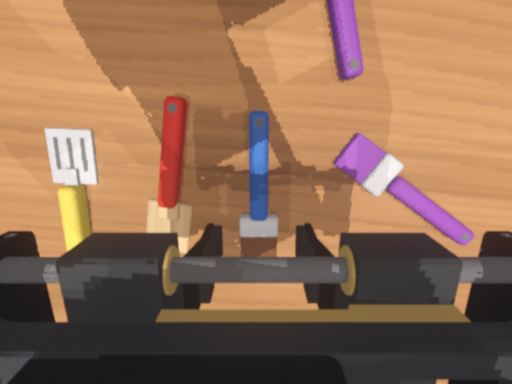

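The wrist view shows the blue handle at (258,165) and the red one at (172,151), and both agree with the top view within 2 mm. Next I grasp the brush.

```bash
python3 -m inch '[[45,-1,-0.5,50,0],[45,-1,-0.5,90,0],[45,-1,-0.5,113,0],[45,-1,-0.5,113,0],[12,-1,-0.5,113,0],[12,-1,-0.5,113,0],[12,-1,-0.5,113,0],[12,-1,-0.5,113,0]]'; python3 -m inch '[[12,0,0,0,0],[12,0,0,0,0],[12,0,0,-40,0],[12,0,0,-80,0],[12,0,0,-90,0],[12,0,0,-90,0]]'
python3 - <<'E'
from h import *
x,y=LN["brush"]; go(x,y,100,LN["yaw"]+180)
E
```

```text
time_s: 1.75
position: [0.4315, 0.3945, 0.0087]
tcp_rot: [[-0.996, -0.091, 0.002], [-0.091, 0.996, 0.001], [-0.002, 0.0, -1.0]]
force: [-0.6, -0.5, -0.4]
opening: 0.237
time_s: 2.35
position: [0.4325, 0.3951, 0.1006]
tcp_rot: [[-0.996, -0.091, 0.005], [-0.091, 0.996, 0.003], [-0.006, 0.002, -1.0]]
force: [-0.0, 0.9, -0.6]
opening: 0.204
shift [  34.3 -761.2   -1.4] roll 0.245 | j6 end -119.3 reach 594 | at [432.5 395.1 100.6] yaw -174.8 j6 -63.7
```

```bash
python3 -m inch '[[12,10,-50,0,0.05],[12,15,-100,0,0.1],[12,20,-150,0,0.15],[12,25,-200,0,0.2],[12,30,-250,0,0.245],[12,34,-300,0,0.245],[12,34,-350,0,0.245],[12,34,-390,0,0.245]]';  python3 -c "
from h import *
x,y=LN['brush']; go(x,y,100,LN['yaw']+180)"
```

```text
time_s: 3.15
position: [0.4326, 0.0015, 0.0981]
tcp_rot: [[-0.988, 0.155, 0.002], [0.155, 0.988, 0.004], [-0.002, 0.004, -1.0]]
force: [0.9, 0.9, -1.7]
opening: 0.199
shift [ -91.2 -357.8   -3.1] roll -0.002 | j6 end -119.3 reach 594 | at [432.6   1.5  98.1] yaw 171.1 j6 -96.2
```

```bash
python3 -m inch '[[12,-20,-50,-3,0],[12,-40,-100,-3,0],[12,-60,-150,-3,0],[12,-91,-200,-3,0],[12,-91,-250,-3,0],[12,-91,-300,-3,0],[12,-91,-358,-3,0],[12,-91,-358,-3,0]]';  python3 - <<'E'
from h import *
x,y=LN['brush']; go(x,y,22,LN['yaw']+180)
p,d=vision.capture("wrist"); cv2.imwrite("pics/w2.png",p[:,:,::-1])
CM.clear()
for k in HUE:
  print(k,[np.round(r[:4],1) for r in rects(p,k,.012,"wrist")])
h=.100-.0087+.022
print("held",[(np.round(r[:4],1),np.degrees(np.arctan2(r[4][1],r[4][0]))) for r in rects(p,"brush",h,"wrist")])
E
```

```text
time_s: 3.95
position: [0.4657, -0.37, 0.0979]
tcp_rot: [[-0.987, 0.158, 0.001], [0.158, 0.987, 0.004], [-0.001, 0.004, -1.0]]
force: [0.2, 0.1, -1.5]
opening: 0.2
shift [-0.9  3.9 75.9] roll -0.004 | j6 end -119.3 reach 594 | at [ 465.7 -370.    97.9] yaw 170.9 j6 -130.4
brush [array([ 448. , -367.6,  154.9,   71.9])]
spatula [array([ 426.4, -216.1,   71.3,   64.1])]
spoon [array([ 435.1, -161.8,   63.5,   35.7])]
turner [array([ 414.6, -288.5,   72. ,   64.7])]
held [(array([ 424.5, -365.5,   91.7,   42.6]), np.float32(-9.134515))]
```

View pics/w2.png

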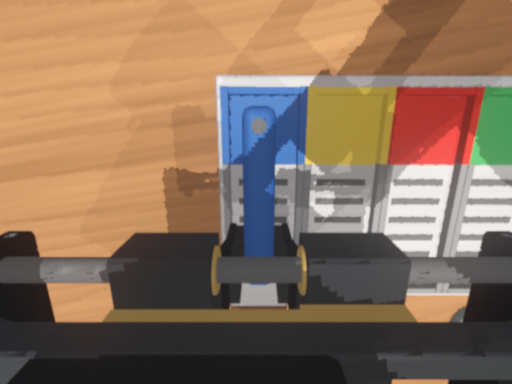

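```bash
python3 -m inch '[[12,-1,4,40,0],[12,-1,4,65,0],[12,-1,4,76,0],[12,-1,4,77,0],[27,-1,4,77,0],[27,-1,4,77,0],[27,-1,4,77,0],[27,-1,4,77,0]]';  python3 -m inch '[[27,0,0,-15,0],[27,0,0,-40,0],[27,0,0,-70,0],[27,0,0,-110,0],[27,0,0,-130,0],[27,0,100,-130,0]]'
python3 - <<'E'
from h import *
p,d=vision.capture("top"); 
for k,v in utensils(p).items(): print(k,np.round(v[0],1),[np.round(x,1) for x in v[1:4]])
print([np.round(r[:4]) for r in rects(p,"brush",.034)])
o,a=utensils(p)["spatula"][:2]; go(425.4,308,130,175.9)
E
```

```text
time_s: 4.8
position: [0.4679, -0.3704, 0.0213]
tcp_rot: [[-0.987, 0.159, 0.003], [0.159, 0.987, -0.001], [-0.003, -0.001, -1.0]]
force: [0.4, -0.8, -0.1]
opening: 0.306
time_s: 5.4
position: [0.4787, -0.3289, 0.157]
tcp_rot: [[-0.986, 0.165, 0.014], [0.164, 0.986, -0.015], [-0.016, -0.012, -1.0]]
force: [1.4, 0.6, -0.5]
opening: 0.317
spatula [425.2 306. ] [np.float32(-4.2), np.float64(100.6), np.float64(16.1)]
spoon [490.7 104.3] [np.float32(-176.9), np.float64(97.6), np.float64(14.7)]
turner [463.7 209.8] [np.float32(-177.3), np.float64(94.0), np.float64(12.2)]
[]
shift [149.9 606.3  25.5] roll -0.089 | j6 end -50.0 reach 525 | at [ 476.1 -314.5  154.4] yaw 170.8 j6 -125.9
```

```bash
python3 -m inch '[[45,20,50,0,0],[45,40,100,0,0],[45,60,150,0,0],[45,80,200,0,0],[45,100,250,0,0],[45,110,300,0,0],[45,120,350,0,0],[45,130,390,0,0]]'
python3 - <<'E'
from h import *
go(425.4,308,120,175.9)
E
```

```text
time_s: 6.25
position: [0.4112, 0.0748, 0.1559]
tcp_rot: [[-0.987, 0.16, 0.007], [0.161, 0.987, 0.002], [-0.007, 0.003, -1.0]]
force: [1.1, -0.5, 0.6]
opening: 0.513
shift [ 23.7 232.3  36.6] roll -0.09 | j6 end -50.0 reach 525 | at [411.2  74.8 155.9] yaw 170.8 j6 -86.2
```

```bash
python3 -m inch '[[45,12,50,18,-0.09],[45,23,100,36,-0.09],[45,24,150,36,-0.09],[45,24,200,36,-0.09],[45,24,232,36,-0.09],[45,24,232,36,-0.09],[45,24,232,36,-0.09],[45,24,232,36,-0.09]]'
python3 - <<'E'
from h import *
p,d=vision.capture("wrist"); 
for k,v in utensils(p,"wrist").items(): print(k,np.round(v[0],1),[np.round(x,1) for x in v[1:4]])
go(425.4,308,6,175.9)
E
```

```text
time_s: 7.05
position: [0.4241, 0.3066, 0.1208]
tcp_rot: [[-0.997, 0.071, 0.006], [0.071, 0.997, 0.001], [-0.006, 0.002, -1.0]]
force: [1.8, -0.4, -0.8]
opening: 0.518
spatula [425.4 305. ] [np.float32(-4.1), np.float64(102.3), np.float64(16.7)]
shift [ -0.3   1.6 114.8] roll -0.001 | j6 end -50.0 reach 525 | at [424.3 306.3 120.8] yaw 175.8 j6 -62.2
```

```bash
python3 -m inch '[[45,-1,-1,50,0],[45,-1,-1,90,0],[45,-1,-1,115,0],[45,-1,-1,115,0],[12,-1,-1,115,0],[12,-1,-1,115,0],[12,-1,-1,115,0],[12,-1,-1,115,0]]'; python3 -m inch '[[12,0,0,0,0],[12,0,0,0,0],[12,0,0,-40,0],[12,0,0,-80,0],[12,0,0,-90,0],[12,0,0,-90,0]]'
python3 - <<'E'
from h import *
x,y=LN["spatula"]; go(x,y,100,LN["yaw"]+180)
E
```

```text
time_s: 7.9
position: [0.4267, 0.3057, 0.0071]
tcp_rot: [[-0.997, 0.072, 0.008], [0.072, 0.997, 0.002], [-0.008, 0.003, -1.0]]
force: [0.2, 0.4, -0.2]
opening: 0.236
time_s: 8.5
position: [0.427, 0.306, 0.0988]
tcp_rot: [[-0.997, 0.072, 0.012], [0.072, 0.997, 0.004], [-0.012, 0.005, -1.0]]
force: [1.0, 0.0, -1.1]
opening: 0.205
shift [-100.2 -527.9   -2.7] roll 0.082 | j6 end -106.2 reach 539 | at [427.  306.   98.8] yaw 175.9 j6 -62.3
```

```bash
python3 -m inch '[[12,-8,-50,-3,0.082],[12,-16,-100,-3,0.082],[12,-25,-150,-3,0.082],[12,-33,-200,-3,0.082],[12,-42,-250,-3,0.082],[12,-50,-300,-3,0.082],[12,-60,-350,-3,0.082],[12,-70,-390,-3,0.082]]'; python3 -c "
from h import *
x,y=LN['spatula']; go(x,y,100,LN['yaw']+180)"
```

```text
time_s: 9.3
position: [0.4671, -0.0898, 0.099]
tcp_rot: [[-0.988, 0.155, 0.009], [0.155, 0.988, 0.006], [-0.008, 0.007, -1.0]]
force: [1.9, 1.2, -1.2]
opening: 0.199
shift [ -42.7 -132.9   -1.6] roll -0.001 | j6 end -106.2 reach 539 | at [467.1 -89.8  99. ] yaw 171.1 j6 -106.4
```

```bash
python3 -m inch '[[12,-20,-50,0,0],[12,-43,-100,0,0],[12,-43,-131,0,0],[12,-43,-131,0,0],[12,-43,-131,0,0],[12,-43,-131,0,0]]'; python3 -c "
from h import *
x,y=LN['spatula']; go(x,y,21,LN['yaw']+180)"
```

```text
time_s: 9.9
position: [0.4878, -0.2239, 0.0971]
tcp_rot: [[-0.988, 0.154, 0.005], [0.154, 0.988, 0.009], [-0.004, 0.009, -1.0]]
force: [-0.1, 1.0, -0.7]
opening: 0.204
shift [-1.2 -4.3 76.1] roll -0.001 | j6 end -106.2 reach 539 | at [ 487.8 -223.9   97.1] yaw 171.1 j6 -118.6
```

```bash
python3 -m inch '[[12,-1,-4,40,0],[12,-1,-4,65,0],[12,-1,-4,77,0],[12,-1,-4,77,0],[12,-1,-4,77,0],[27,-1,-4,77,0],[27,-1,-4,77,0],[27,-1,-4,77,0]]';  python3 -m inch '[[27,0,0,0,0],[27,0,0,-15,0],[27,0,0,-40,0],[27,0,0,-70,0],[27,0,0,-110,0],[27,0,0,-130,0],[27,0,40,-130,0],[27,0,80,-130,0]]'
python3 - <<'E'
from h import *
p,d=vision.capture("top"); 
for k,v in utensils(p).items(): print(k,np.round(v[0],1),[np.round(x,1) for x in v[1:4]])
o,a=utensils(p)["turner"][:2]; go(o[0],o[1],120,a)
E
```

```text
time_s: 10.7
position: [0.4889, -0.2274, 0.0206]
tcp_rot: [[-0.988, 0.154, 0.006], [0.154, 0.988, 0.008], [-0.005, 0.009, -1.0]]
force: [0.6, 0.4, -0.3]
opening: 0.301
time_s: 11.5
position: [0.5012, -0.15, 0.1526]
tcp_rot: [[-0.988, 0.157, 0.009], [0.157, 0.988, 0.006], [-0.008, 0.008, -1.0]]
force: [0.1, 0.6, 0.4]
opening: 0.314
spoon [490.7 104.3] [np.float32(-176.9), np.float64(97.6), np.float64(14.7)]
turner [465.1 210.6] [np.float32(-177.4), np.float64(96.9), np.float64(13.7)]
shift [ 88.5 343.3  36.2] roll -0.2 | j6 end -68.3 reach 511 | at [ 499.6 -142.7  151.9] yaw 171.2 j6 -110.5
```

```bash
python3 -m inch '[[45,12,48,5,-0.1],[45,24,96,10,-0.2],[45,36,144,20,-0.2],[45,48,192,30,-0.2],[45,60,240,36,-0.2],[45,72,288,36,-0.2],[45,88,330,36,-0.2],[45,88,343,36,-0.2]]'
python3 - <<'E'
from h import *
p,d=vision.capture("wrist"); 
for k,v in utensils(p,"wrist").items(): print(k,np.round(v[0],1),[np.round(x,1) for x in v[1:4]])
print([np.round(r[:4]) for r in rects(p,"turner",.022,"wrist")])
go(465,210,6,182.6)
E
```

```text
time_s: 12.35
position: [0.4632, 0.2139, 0.1202]
tcp_rot: [[-0.999, -0.051, 0.003], [-0.051, 0.999, 0.013], [-0.004, 0.013, -1.0]]
force: [0.0, 0.2, 0.8]
opening: 0.519
turner [459.4 209.2] [np.float32(-177.9), np.float64(92.0), np.float64(16.5)]
[array([486., 210.,  92.,  16.])]
shift [  1.1  -5.7 114.4] roll 0.005 | j6 end -68.3 reach 510 | at [465.1 214.1 120.4] yaw -177.1 j6 -81.8
```

```bash
python3 -m inch '[[45,0,-6,40,0],[45,0,-6,85,0],[45,0,-6,114,0],[45,0,-6,114,0],[45,0,-6,114,0],[12,0,-6,114,0],[12,0,-6,114,0],[12,0,-6,114,0]]'; python3 -m inch '[[12,0,0,0,0],[12,0,0,0,0],[12,0,0,-40,0],[12,0,0,-80,0],[12,0,0,-100,0],[12,0,0,-100,0]]'
python3 - <<'E'
from h import *
x,y=LN["turner"]; go(x,y,110,LN["yaw"])
E
```

```text
time_s: 13.2
position: [0.4669, 0.2098, 0.0077]
tcp_rot: [[-0.999, -0.051, 0.009], [-0.05, 0.999, 0.014], [-0.01, 0.014, -1.0]]
force: [-0.3, 0.7, -0.1]
opening: 0.332
time_s: 13.8
position: [0.4679, 0.2089, 0.1105]
tcp_rot: [[-0.999, -0.051, 0.015], [-0.051, 0.999, 0.016], [-0.016, 0.015, -1.0]]
force: [0.1, 0.4, -0.4]
opening: 0.207
shift [  15.6 -505.6   -7.4] roll 3.346 | j6 end 67.0 reach 563 | at [467.9 208.9 110.5] yaw -177.1 j6 -82.6
```

```bash
python3 -m inch '[[12,3,-40,-5,0.14],[12,6,-80,-5,0.28],[12,8,-120,-5,0.42],[12,10,-160,-5,0.56],[12,12,-200,-5,0.7],[12,14,-240,-5,0.84],[12,15,-280,-5,0.98],[12,15,-320,-5,1.12]]'; python3 -c "
from h import *
x,y=LN['turner']; go(x,y,110,LN['yaw'])"
```

```text
time_s: 14.6
position: [0.468, -0.1126, 0.1091]
tcp_rot: [[-0.476, 0.879, 0.013], [0.88, 0.476, 0.017], [0.009, 0.019, -1.0]]
force: [0.5, 0.4, -1.3]
opening: 0.206
shift [-166.9  -78.7   -4. ] roll 2.221 | j6 end 67.0 reach 563 | at [ 468.  -112.6  109.1] yaw 118.4 j6 -57.4
```

```bash
python3 -m inch '[[12,-30,-14,-4,0.14],[12,-60,-28,-4,0.28],[12,-90,-42,-4,0.42],[12,-120,-57,-4,0.56],[12,-150,-71,-4,0.7],[12,-167,-79,-4,0.84],[12,-167,-79,-4,0.98],[12,-167,-79,-4,1.12]]'; python3 -c "
from h import *
x,y=LN['turner']; go(x,y,110,LN['yaw'])"
```

```text
time_s: 15.4
position: [0.477, -0.2974, 0.1081]
tcp_rot: [[0.59, 0.807, 0.011], [0.807, -0.59, 0.019], [0.022, -0.003, -1.0]]
force: [-0.7, 1.5, -1.6]
opening: 0.203
shift [ 1.1  0.6 -1.9] roll 1.093 | j6 end 67.0 reach 563 | at [ 477.  -297.4  108.1] yaw 53.8 j6 -8.9
```

```bash
python3 -m inch '[[12,1,1,0,0.14],[12,1,1,0,0.28],[12,1,1,0,0.42],[12,1,1,0,0.56],[12,1,1,0,0.7],[12,1,1,0,0.84],[12,1,1,0,0.98],[12,1,1,0,1.093]]';python3 -m inch '[[12,0,0,10,0],[12,0,0,10,0],[12,0,0,10,0]]'
python3 - <<'E'
from h import *
x,y=LN['turner']; go(x,y,21,LN['yaw'])
p,d=vision.capture("wrist"); CM.clear(); 
print([(np.round(r[:4],1),np.degrees(np.arctan2(r[4][1],r[4][0]))) for r in rects(p,"turner",.1+.014,"wrist")])
print(bot.read_state()["tcp_rot"].round(3).tolist())
E
```

```text
time_s: 16.2
position: [0.4775, -0.2963, 0.1063]
tcp_rot: [[0.987, -0.158, 0.008], [-0.158, -0.987, 0.021], [0.005, -0.022, -1.0]]
force: [-0.2, -0.5, -0.7]
opening: 0.204
time_s: 16.5
position: [0.4769, -0.2953, 0.0949]
tcp_rot: [[0.988, -0.156, 0.006], [-0.157, -0.987, 0.024], [0.002, -0.024, -1.0]]
force: [-0.6, -0.1, -1.2]
opening: 0.203
shift [ 1.3  3.1 73.9] roll -0.003 | j6 end 67.0 reach 563 | at [ 476.9 -295.3   94.9] yaw -9.0 j6 54.0
[(array([ 449.1, -292.5,   21.3,   17.9]), np.float32(81.91582)), (array([ 492.4, -299. ,   34.9,   17.2]), np.float32(-8.251753))]
[[0.988, -0.157, 0.007], [-0.157, -0.987, 0.023], [0.003, -0.023, -1.0]]
```

```bash
python3 -m inch '[[12,1,2,35,0],[12,1,2,60,0],[12,1,3,74,0],[12,1,3,74,0],[12,1,3,74,0],[27,1,3,74,0],[27,1,3,74,0],[27,1,3,74,0]]';  python3 -m inch '[[27,0,0,0,0],[27,0,0,-15,0],[27,0,0,-40,0],[27,0,0,-70,0],[27,0,0,-110,0],[27,0,0,-130,0],[27,0,-50,-130,0],[27,0,-100,-130,0]]'
python3 - <<'E'
from h import *
p,d=vision.capture("top"); cv2.imwrite("pics/top1.png",cv2.resize(p[150:270,250:450,::-1],None,fx=4,fy=4,interpolation=cv2.INTER_CUBIC))
for k,v in utensils(p).items(): print(k,np.round(v[0],1),[np.round(x,1) for x in v[1:4]])
go(490.7,104.3,120,183.1); go(490.7,104.3,120,3.1)
E
```

```text
time_s: 17.35
position: [0.4785, -0.2974, 0.0219]
tcp_rot: [[0.988, -0.157, 0.008], [-0.157, -0.987, 0.022], [0.004, -0.023, -1.0]]
force: [-0.2, 0.3, 0.0]
opening: 0.295
time_s: 18.15
position: [0.4939, -0.2023, 0.1555]
tcp_rot: [[0.987, -0.16, 0.011], [-0.161, -0.987, 0.02], [0.008, -0.021, -1.0]]
force: [1.0, 0.4, -0.1]
opening: 0.31
spoon [490.7 104.3] [np.float32(-176.9), np.float64(97.6), np.float64(14.7)]
shift [ -47.4 -291.7   43.3] roll -3.351 | j6 end -81.1 reach 502 | at [ 492.1 -192.4  154.8] yaw -8.9 j6 63.3
shift [ -47.4 -291.7   43.3] roll -0.21 | j6 end 98.9 reach 502 | at [ 492.1 -192.4  154.8] yaw -8.9 j6 63.3
```

View pics/top1.png

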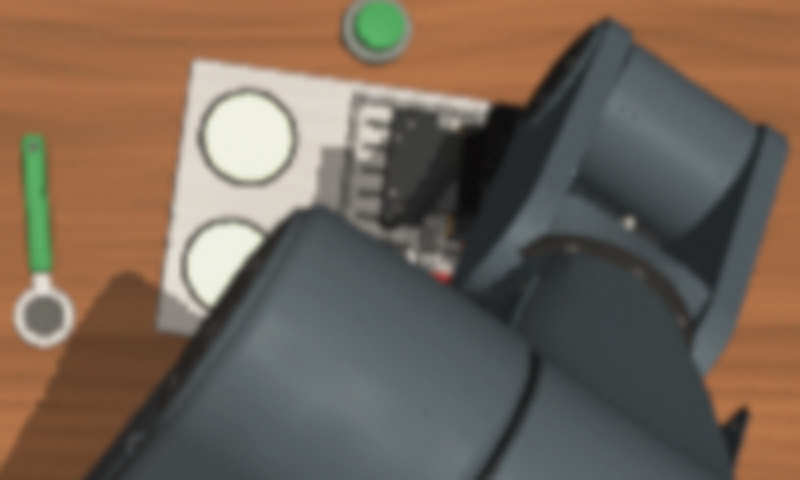

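The arm hides the lanes here. The spoon is unmoved, with its handle at about (38,200) in the crop. Next I go to the spoon.

```bash
python3 -m inch '[[45,-7,-45,5,-0.1],[45,-14,-90,15,-0.21],[45,-21,-135,25,-0.21],[45,-28,-180,35,-0.21],[45,-35,-225,43,-0.21],[45,-42,-270,43,-0.21],[45,-47,-291,43,-0.21],[45,-47,-291,43,-0.21]]'
python3 - <<'E'
from h import *
p,d=vision.capture("wrist"); 
for k,v in utensils(p,"wrist").items(): print(k,np.round(v[0],1),[np.round(x,1) for x in v[1:4]])
go(491,104.5,6,3.1)
E
```

```text
time_s: 19.0
position: [0.4901, 0.1063, 0.1203]
tcp_rot: [[0.998, 0.059, 0.005], [0.059, -0.998, 0.029], [0.007, -0.029, -1.0]]
force: [-0.2, -0.9, -0.1]
opening: 0.515
spoon [491.5 100.5] [np.float32(-177.1), np.float64(101.1), np.float64(16.8)]
shift [ -0.5   3.5 114.3] roll 0.004 | j6 end 98.9 reach 502 | at [490.6 104.7 120.4] yaw 3.3 j6 83.2
```

```bash
python3 -m inch '[[45,0,5,40,0],[45,0,5,85,0],[45,0,5,114,0],[45,0,5,114,0],[45,0,5,114,0],[12,0,5,114,0],[12,0,5,114,0],[12,0,5,114,0]]'; python3 -m inch '[[12,0,0,0,0],[12,0,0,0,0],[12,0,0,-40,0],[12,0,0,-80,0],[12,0,0,-100,0],[12,0,0,-100,0]]'
python3 - <<'E'
from h import *
x,y=LN["spoon"]; go(x,y,110,LN["yaw"]+180)
E
```

```text
time_s: 19.85
position: [0.4923, 0.1028, 0.0076]
tcp_rot: [[0.998, 0.058, 0.008], [0.058, -0.998, 0.028], [0.01, -0.028, -1.0]]
force: [-0.0, 0.1, -0.3]
opening: 0.324
time_s: 20.45
position: [0.4934, 0.1001, 0.1101]
tcp_rot: [[0.998, 0.058, 0.015], [0.058, -0.998, 0.028], [0.016, -0.027, -0.999]]
force: [-0.3, -0.1, -1.2]
opening: 0.205
shift [ -9.  258.5  -7.1] roll -2.93 | j6 end -98.8 reach 524 | at [493.4 100.1 110.1] yaw 3.3 j6 82.6
```

```bash
python3 -m inch '[[12,-1,32,-7,-0.14],[12,-2,64,-7,-0.28],[12,-3,96,-7,-0.42],[12,-5,128,-7,-0.56],[12,-6,160,-7,-0.7],[12,-7,192,-7,-0.84],[12,-8,224,-7,-0.98],[12,-9,258,-7,-1.12]]'; python3 -m inch '[[12,0,0,0,-0.14],[12,0,0,0,-0.28],[12,0,0,0,-0.42],[12,0,0,0,-0.56],[12,0,0,0,-0.7],[12,0,0,0,-0.84],[12,0,0,0,-0.98],[12,0,0,0,-1.12]]'; python3 -c "
from h import *
x,y=LN['spoon']; go(x,y,100,LN['yaw']+180)"
```

```text
time_s: 21.25
position: [0.4983, -0.1586, 0.1083]
tcp_rot: [[0.377, 0.926, 0.012], [0.926, -0.377, 0.03], [0.032, -0.0, -0.999]]
force: [1.0, -0.1, -1.0]
opening: 0.205
time_s: 22.05
position: [0.4973, -0.158, 0.1067]
tcp_rot: [[-0.674, 0.739, 0.009], [0.739, 0.673, 0.032], [0.017, 0.028, -0.999]]
force: [-0.1, 0.0, -0.2]
opening: 0.205
shift [-2.1  1.   6.7] roll -0.677 | j6 end -98.8 reach 524 | at [ 497.3 -158.   106.7] yaw 132.4 j6 -75.2
```

```bash
python3 -m inch '[[12,-2,1,5,-0.14],[12,-2,1,5,-0.28],[12,-2,1,5,-0.42],[12,-2,1,5,-0.56],[12,-2,1,5,-0.677],[12,-2,1,5,-0.677],[12,-2,1,5,-0.677]]'; python3 -c "
from h import *
x,y=LN['spoon']; go(x,y,21,LN['yaw']+180)"
```

```text
time_s: 22.75
position: [0.4988, -0.1582, 0.1007]
tcp_rot: [[-0.988, 0.156, 0.007], [0.157, 0.987, 0.033], [-0.002, 0.033, -0.999]]
force: [0.2, 0.1, -0.9]
opening: 0.206
shift [-0.6 -3.  79.6] roll -0.003 | j6 end -98.8 reach 524 | at [ 498.8 -158.2  100.7] yaw 171.0 j6 -113.8
```

```bash
python3 -m inch '[[12,-1,-2,35,0],[12,-1,-3,60,0],[12,-1,-3,79,0],[12,-1,-3,79,0],[12,-1,-3,79,0],[27,-1,-3,79,0],[27,-1,-3,79,0],[27,-1,-3,79,0]]';  python3 -m inch '[[27,0,0,0,0],[27,0,0,-15,0],[27,0,0,-40,0],[27,0,0,-70,0],[27,0,0,-110,0],[60,0,0,-140,0],[60,0,50,-150,0],[60,0,100,-150,0]]'
python3 - <<'E'
from h import *
go(637.2,203.7,165,171)
E
```

```text
time_s: 23.55
position: [0.5002, -0.1589, 0.0221]
tcp_rot: [[-0.988, 0.157, 0.008], [0.157, 0.987, 0.032], [-0.003, 0.033, -0.999]]
force: [0.0, 0.4, -0.4]
opening: 0.301
time_s: 24.35
position: [0.5163, -0.0669, 0.1779]
tcp_rot: [[-0.987, 0.161, 0.014], [0.161, 0.986, 0.03], [-0.009, 0.032, -0.999]]
force: [-0.0, -0.0, 0.3]
opening: 0.494
shift [-75.6 286.   22.7] roll -0.005 | j6 end -63.3 reach 669 | at [516.3 -66.9 177.9] yaw 170.7 j6 -102.9
```

```bash
python3 -m inch '[[87,-13,46,0,0],[87,-26,92,0,0],[87,-39,138,0,0],[87,-52,184,0,0],[87,-65,230,0,0],[87,-76,270,5,0],[87,-76,286,10,0],[87,-76,286,10,0]]'
python3 - <<'E'
from h import *
go(637.2,203.7,88,171)
p,d=vision.capture("top"); np.savez("pics/top2.npz",p=p,d=d)
cv2.imwrite("pics/top2.png",cv2.resize(p[150:270,250:450,::-1],None,fx=4,fy=4,interpolation=cv2.INTER_CUBIC))
def c(z,nm,p): pass
p,d=vision.capture("wrist"); cv2.imwrite("pics/w3.png",p[:,:,::-1])
E
```

```text
time_s: 25.15
position: [0.6363, 0.2054, 0.1767]
tcp_rot: [[-0.987, 0.158, 0.012], [0.158, 0.987, 0.03], [-0.007, 0.031, -0.999]]
force: [-0.7, -0.5, -1.6]
opening: 0.996
shift [-0.5 -4.3 88.6] roll -0.001 | j6 end -63.3 reach 669 | at [636.3 205.4 176.7] yaw 170.9 j6 -74.1
```

View pics/top2.png

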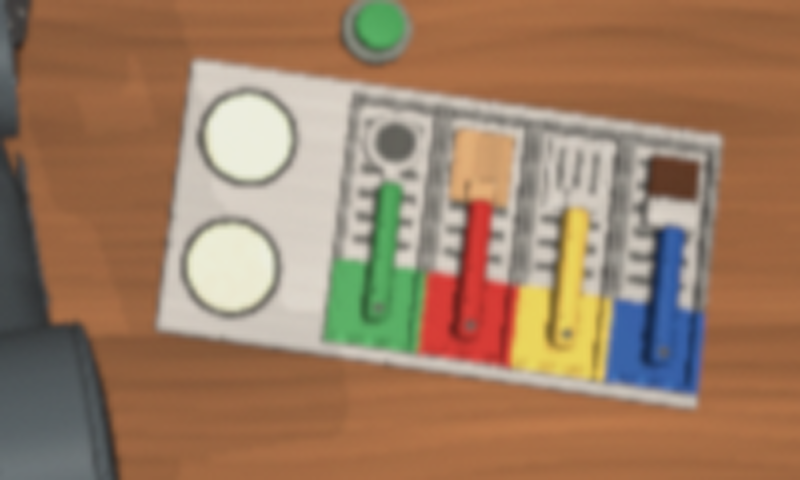

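View pics/w3.png

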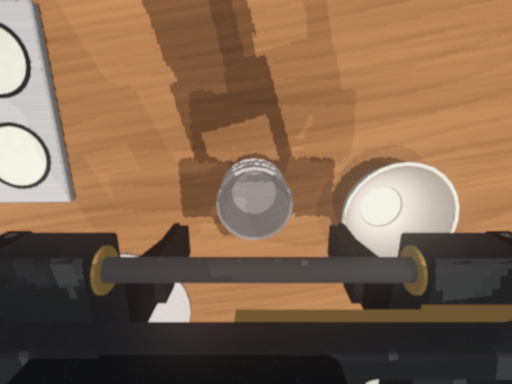

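All four utensils lie flat in their own lanes with the handles at the coloured ends. The wrist view puts the stack rim's centre at about (255,202), so I check it by ray onto the rim plane.

Run:
```python
from h import *
print([np.round(ray("wrist",q,.104)*1000,1) for q in [(254.5,202),(217,202),(292,202),(254,240)]])
go(637.2,203.7,88,171)
```

```text
[array([635.5, 200.8, 104. ]), array([629.9, 168.6, 104. ]), array([641.1, 233.2, 104. ]), array([671.3, 194.4, 104. ])]
shift [-0.1 -1.2 89.2] roll -0.005 | j6 end -63.3 reach 669 | at [636.2 202.3 177.2] yaw 170.7 j6 -74.1
```

```bash
python3 -m inch '[[87,0,-1,30,0],[87,0,-2,60,0],[87,0,-3,75,0],[87,0,-3,85,0],[87,0,-3,87,0],[87,0,-3,87,0]]'; python3 -m inch '[[50,0,0,0,0],[50,0,0,0,0],[50,0,0,0,0],[50,0,0,0,0],[50,0,0,0,0],[50,0,0,0,0]]'
```

```text
time_s: 25.85
position: [0.6374, 0.2015, 0.0908]
tcp_rot: [[-0.987, 0.161, 0.013], [0.161, 0.986, 0.029], [-0.008, 0.03, -0.999]]
force: [-0.1, -0.5, -0.2]
opening: 0.996
time_s: 26.45
position: [0.6379, 0.2018, 0.0916]
tcp_rot: [[-0.987, 0.161, 0.015], [0.162, 0.986, 0.029], [-0.01, 0.031, -0.999]]
force: [-0.5, 0.8, 3.9]
opening: 0.75
```

```bash
python3 -m inch '[[50,0,0,-10,0],[50,0,0,-25,0],[50,0,0,-50,0],[50,0,0,-80,0],[50,0,0,-100,0],[50,0,0,-100,0]]'
python3 - <<'E'
from h import *
p,d=vision.capture("wrist"); cv2.imwrite("pics/w4.png",p[:,:,::-1])
x,y=LN['s2']; go(x,y,170,LN['yaw']+180)
E
```

```text
time_s: 27.05
position: [0.6389, 0.199, 0.1962]
tcp_rot: [[-0.987, 0.161, 0.023], [0.162, 0.986, 0.03], [-0.018, 0.034, -0.999]]
force: [-0.0, 0.0, -0.6]
opening: 0.746
shift [  29.7 -265.2   14.8] roll -0.008 | j6 end -87.0 reach 569 | at [637.5 198.9 193.8] yaw 170.7 j6 -74.4
```

View pics/w4.png

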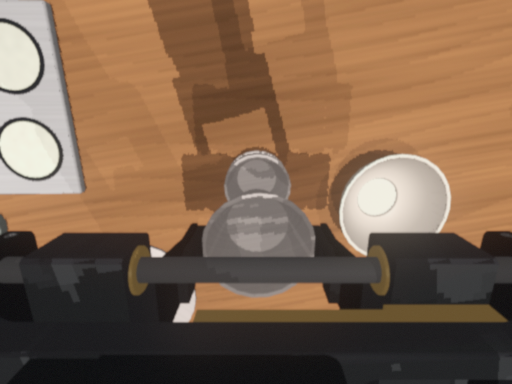

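```bash
python3 -m inch '[[50,4,-40,0,0],[50,8,-80,2,0],[50,12,-120,5,0],[50,16,-160,10,0],[50,20,-200,15,0],[50,25,-235,15,0],[50,30,-265,15,0],[50,30,-265,15,0]]'; python3 -m inch '[[50,0,0,5,0],[50,0,0,5,0]]';  python3 - <<'E'
from h import *
p,d=vision.capture("top");np.savez("pics/top3.npz",p=p,d=d)
m=vision.camera_model("top");T=np.linalg.inv(m["camera_from_world"]);K=m["intrinsics"]
v,u=np.mgrid[140:185,200:250]; z=d[140:185,200:250]
X=np.c_[((u-K[0,2])/K[0,0]*z).ravel(),((v-K[1,2])/K[1,1]*z).ravel(),z.ravel(),np.ones(z.size)]@T.T
X=X[z.ravel()>.3]; print("stack top",np.percentile(X[:,2],[98,99,100]))
q=X[(X[:,2]>.073)&(X[:,2]<.095)]; print(len(q),cv2.minEnclosingCircle((q[:,:2]*1000).astype(np.float32)))
x,y=LN['s2']; go(x,y,61,LN['yaw']+180)
E
```

```text
time_s: 27.9
position: [0.5633, -0.0604, 0.1682]
tcp_rot: [[-0.986, 0.166, 0.015], [0.166, 0.986, 0.03], [-0.01, 0.032, -0.999]]
force: [0.9, -0.3, -0.5]
opening: 0.751
time_s: 28.1
position: [0.5622, -0.0594, 0.1616]
tcp_rot: [[-0.986, 0.165, 0.011], [0.166, 0.986, 0.031], [-0.006, 0.032, -0.999]]
force: [0.2, 0.5, -0.9]
opening: 0.749
stack top [0.08043154 0.08283137 0.08962488]
99 ((636.4005126953125, 202.9164581298828), 33.81032943725586)
shift [ -2.   -1.1 101.1] roll -0.012 | j6 end -87.0 reach 569 | at [562.7 -59.2 162. ] yaw 170.5 j6 -100.2
```

```bash
python3 -m inch '[[50,-2,0,40,0],[50,-2,-1,75,0],[50,-2,-1,92,0],[50,-2,-1,101,0],[50,-2,-1,101,0],[50,-2,-1,101,0],[50,-2,-1,101,0]]'; python3 -c "
from h import *
x,y=LN['s2']; go(x,y,61,LN['yaw']+180)"
```

```text
time_s: 28.85
position: [0.5666, -0.0572, 0.0618]
tcp_rot: [[-0.986, 0.164, 0.014], [0.164, 0.986, 0.03], [-0.009, 0.032, -0.999]]
force: [-0.8, 0.6, -0.8]
opening: 0.751
shift [ 0.7 -0.5  0.7] roll -0.011 | j6 end -87.0 reach 569 | at [566.6 -57.2  61.8] yaw 170.5 j6 -100.6
```

```bash
python3 -m inch '[[50,0,0,1,0],[50,0,0,2,0],[50,0,0,2,0]]'; python3 -m inch '[[87,0,0,0,0],[87,0,0,0,0],[87,0,0,0,0],[87,0,0,0,0],[87,0,0,0,0]]'; python3 -m inch '[[87,0,0,-15,0],[87,0,0,-40,0],[87,0,0,-80,0],[87,0,0,-120,0],[87,0,0,-120,0]]'
python3 - <<'E'
from h import *
go(636.4,202.9,160,171)
p,d=vision.capture("wrist"); cv2.imwrite("pics/w5.png",p[:,:,::-1])
E
```

```text
time_s: 29.15
position: [0.5666, -0.0571, 0.0599]
tcp_rot: [[-0.986, 0.164, 0.014], [0.164, 0.986, 0.03], [-0.009, 0.032, -0.999]]
force: [-0.2, -0.7, -1.0]
opening: 0.745
time_s: 29.65
position: [0.5667, -0.0572, 0.0599]
tcp_rot: [[-0.986, 0.164, 0.015], [0.164, 0.986, 0.03], [-0.009, 0.032, -0.999]]
force: [0.0, -0.1, 0.5]
opening: 0.992
time_s: 30.15
position: [0.5687, -0.062, 0.1855]
tcp_rot: [[-0.986, 0.164, 0.026], [0.164, 0.986, 0.026], [-0.022, 0.03, -0.999]]
force: [0.2, -0.6, 0.2]
opening: 0.999
shift [-22.7 271.5  34.1] roll -0.008 | j6 end -63.3 reach 668 | at [568.7 -62.  185.5] yaw 170.5 j6 -100.2
```

View pics/w5.png

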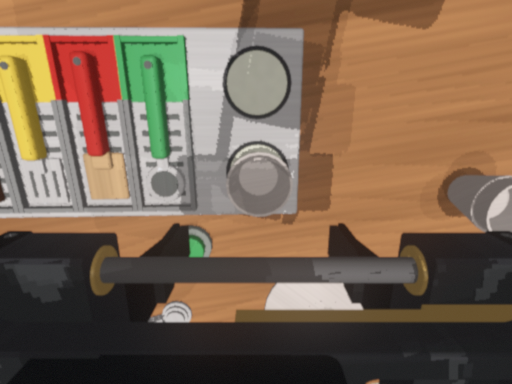

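The first mould stands on the far spot, at about (258,178). Next is the middle mould.

```bash
python3 -m inch '[[87,-4,45,0,0],[87,-8,90,0,0],[87,-12,135,0,0],[87,-16,180,5,0],[87,-20,225,10,0],[87,-23,260,15,0],[87,-23,271,20,0],[87,-23,271,20,0]]'; python3 -m inch '[[87,0,0,0,0],[87,0,0,0,0]]'; python3 -c "
from h import *
go(636.6,202.3,68.5,171)"
```

```text
time_s: 31.0
position: [0.6328, 0.2038, 0.1692]
tcp_rot: [[-0.987, 0.161, 0.017], [0.161, 0.987, 0.027], [-0.012, 0.029, -0.999]]
force: [-0.2, -0.4, 0.3]
opening: 0.997
time_s: 31.2
position: [0.632, 0.2021, 0.1684]
tcp_rot: [[-0.987, 0.163, 0.015], [0.163, 0.986, 0.026], [-0.01, 0.028, -1.0]]
force: [-0.3, 0.3, 0.1]
opening: 1.002
shift [-3.5 -1.9 99.9] roll -0.007 | j6 end -63.4 reach 668 | at [632.  202.1 168.4] yaw 170.6 j6 -73.9
```

```bash
python3 -m inch '[[87,-4,-1,40,0],[87,-4,-2,70,0],[87,-4,-2,88,0],[87,-4,-2,99,0],[87,-4,-2,99.5,0],[87,-4,-2,99.5,0]]'; python3 -m inch '[[50,0,0,0,0],[50,0,0,0,0],[50,0,0,0,0],[50,0,0,0,0],[50,0,0,0,0],[50,0,0,0,0]]'; python3 -c "
from h import *
go(636.6,202.3,68.5,171)"
```

```text
time_s: 31.8
position: [0.6378, 0.2015, 0.0697]
tcp_rot: [[-0.986, 0.164, 0.016], [0.164, 0.986, 0.026], [-0.012, 0.028, -1.0]]
force: [0.8, -0.7, 1.1]
opening: 1.003
time_s: 32.4
position: [0.6384, 0.2018, 0.0706]
tcp_rot: [[-0.986, 0.163, 0.018], [0.164, 0.986, 0.027], [-0.013, 0.029, -0.999]]
force: [-1.0, 1.0, 5.3]
opening: 0.751
shift [1.8 0.1 2.1] roll -0.008 | j6 end -63.4 reach 668 | at [638.4 201.8  70.6] yaw 170.6 j6 -74.3
```

```bash
python3 -m inch '[[50,0,0,-10,0],[50,0,0,-25,0],[50,0,0,-50,0],[50,0,0,-80,0],[50,0,0,-110,0],[50,0,0,-110,0]]'
python3 - <<'E'
from h import *
p,d=vision.capture("top");np.savez("pics/top3.npz",p=p,d=d)
x,y=LN['s1']; go(x,y,175,LN['yaw']+180)
E
```

```text
time_s: 33.0
position: [0.6397, 0.1992, 0.1865]
tcp_rot: [[-0.986, 0.163, 0.028], [0.164, 0.986, 0.028], [-0.023, 0.032, -0.999]]
force: [0.6, -0.5, -0.7]
opening: 0.751
shift [ 129.4 -266.    -1.8] roll -0.011 | j6 end -86.3 reach 469 | at [638.1 199.  183.9] yaw 170.6 j6 -74.1
```

```bash
python3 -m inch '[[50,20,-40,0,-0.01],[50,40,-80,0,-0.01],[50,60,-120,0,-0.01],[50,80,-160,0,-0.01],[50,97,-200,0,-0.01],[50,115,-240,0,-0.01],[50,129,-266,0,-0.01],[50,129,-266,0,-0.01]]'; python3 -m inch '[[50,0,0,10,0],[50,0,0,10,0]]';  python3 - <<'E'
from h import *
p,d=vision.capture("top");np.savez("pics/top3.npz",p=p,d=d)
m=vision.camera_model("top");T=np.linalg.inv(m["camera_from_world"]);K=m["intrinsics"]
v,u=np.mgrid[140:185,200:250]; z=d[140:185,200:250]
X=np.c_[((u-K[0,2])/K[0,0]*z).ravel(),((v-K[1,2])/K[1,1]*z).ravel(),z.ravel(),np.ones(z.size)]@T.T
X=X[z.ravel()>.3]; print("stack top",np.percentile(X[:,2],[98,99,100]))
q=X[(X[:,2]>.05)&(X[:,2]<.075)]; print(len(q),cv2.minEnclosingCircle((q[:,:2]*1000).astype(np.float32)))
x,y=LN['s1']; go(x,y,62,LN['yaw']+180)
E
```

```text
time_s: 33.85
position: [0.4638, -0.0438, 0.1719]
tcp_rot: [[-0.987, 0.158, 0.018], [0.158, 0.987, 0.028], [-0.014, 0.031, -0.999]]
force: [0.8, -0.0, -1.2]
opening: 0.749
time_s: 34.05
position: [0.4628, -0.0427, 0.1602]
tcp_rot: [[-0.987, 0.158, 0.014], [0.158, 0.987, 0.03], [-0.01, 0.032, -0.999]]
force: [-0.2, 0.1, -1.3]
opening: 0.745
stack top [0.05886197 0.06083672 0.06411134]
111 ((636.4109497070312, 203.7212677001953), 33.62968063354492)
shift [-2.5 -2.1 98.7] roll -0.004 | j6 end -86.3 reach 469 | at [463.4 -42.6 160.7] yaw 170.9 j6 -103.0
```

```bash
python3 -m inch '[[50,-2,-1,40,0],[50,-2,-2,75,0],[50,-2,-2,90,0],[50,-2,-2,98,0],[50,-2,-2,99.5,0],[50,-2,-2,99.5,0],[50,-2,-2,99.5,0]]'; python3 -m inch '[[50,0,0,1,0],[50,0,0,1,0]]'; python3 -m inch '[[87,0,0,0,0],[87,0,0,0,0],[87,0,0,0,0],[87,0,0,0,0],[87,0,0,0,0]]'; python3 -m inch '[[87,0,0,-15,0],[87,0,0,-40,0],[87,0,0,-80,0],[87,0,0,-120,0],[0,0,0,-120,0],[0,0,60,-120,0],[0,0,120,-120,0]]'
python3 - <<'E'
from h import *
p,d=vision.capture("top");np.savez("pics/top4.npz",p=p,d=d)
g=cv2.inRange(cv2.cvtColor(p,cv2.COLOR_RGB2HSV),(50,100,35),(85,255,255))
for r in rects(p,"spoon",.024): print(np.round(r[:4],1),np.round(r[5]))
cv2.imwrite("pics/top4.png",cv2.resize(p[110:270,200:440,::-1],None,fx=3.3,fy=3.3,interpolation=cv2.INTER_CUBIC))
go(650,-158,120,171)
E
```

```text
time_s: 34.8
position: [0.4675, -0.042, 0.0617]
tcp_rot: [[-0.988, 0.156, 0.017], [0.156, 0.987, 0.029], [-0.013, 0.031, -0.999]]
force: [0.6, 1.1, -1.4]
opening: 0.746
time_s: 35.0
position: [0.4682, -0.0422, 0.0612]
tcp_rot: [[-0.988, 0.156, 0.019], [0.156, 0.987, 0.028], [-0.014, 0.031, -0.999]]
force: [-0.0, -0.5, -0.4]
opening: 0.751
time_s: 35.5
position: [0.4682, -0.0422, 0.0612]
tcp_rot: [[-0.988, 0.156, 0.019], [0.156, 0.987, 0.028], [-0.015, 0.031, -0.999]]
force: [0.5, -0.1, -0.1]
opening: 0.986
time_s: 36.2
position: [0.4818, 0.0529, 0.1841]
tcp_rot: [[-0.987, 0.161, 0.02], [0.161, 0.986, 0.028], [-0.015, 0.031, -0.999]]
force: [0.9, 0.9, -0.5]
opening: 0.811
[ 466.9 -150.6  119.4   65.9] [344. 219.]
[ 648.8 -157.7   33.8   31.1] [344. 156.]
shift [-199.5 -192.5   60.2] roll 0.001 | j6 end -94.7 reach 669 | at [481.5  61.  184.2] yaw 171.1 j6 -90.0
```

View pics/top4.png

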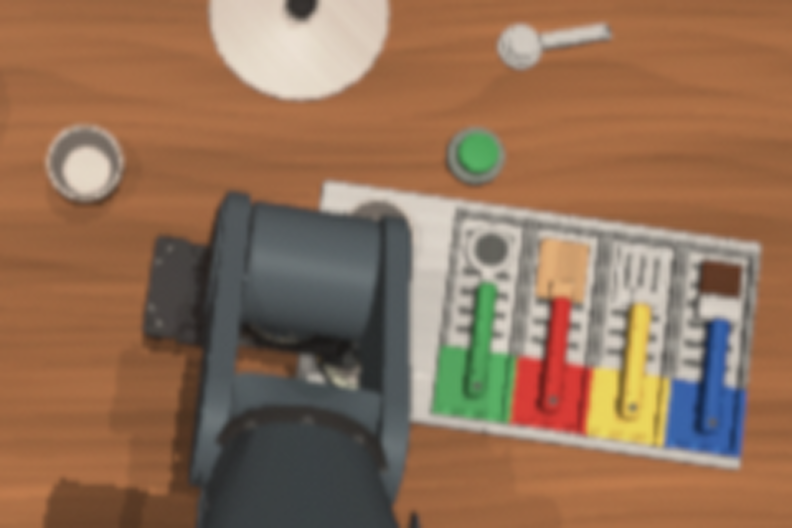

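```bash
python3 -m inch '[[0,-30,-29,0,0],[0,-60,-58,0,0],[0,-90,-87,0,0],[0,-120,-116,0,0],[0,-150,-145,10,0],[0,-180,-174,20,0],[0,-199,-192,40,0],[0,-199,-192,60,0]]'; python3 -m inch '[[0,0,0,0,0],[0,0,0,0,0]]'
python3 - <<'E'
from h import *
p,d=vision.capture("top");np.savez("pics/top5.npz",p=p,d=d)
cv2.imwrite("pics/top5.png",cv2.resize(p[110:270,200:440,::-1],None,fx=3.3,fy=3.3,interpolation=cv2.INTER_CUBIC))
m=vision.camera_model("top");T=np.linalg.inv(m["camera_from_world"]);K=m["intrinsics"]
v,u=np.mgrid[0:384,0:512]
X=np.c_[((u-K[0,2])/K[0,0]*d).ravel(),((v-K[1,2])/K[1,1]*d).ravel(),d.ravel(),np.ones(d.size)]@T.T*1000
for n,z0 in (("s1",72),("s2",72)):
    c=LN[n]; q=X[(abs(X[:,2]-z0)<7)&(np.hypot(X[:,0]-c[0],X[:,1]-c[1])<50)]
    print(n,np.round(c,1),len(q),np.round(q[:,2].max()),cv2.minEnclosingCircle(q[:,:2].astype(np.float32)))
go(649,-158,34,171)
E
```

```text
time_s: 37.05
position: [0.6519, -0.1616, 0.1184]
tcp_rot: [[-0.987, 0.157, 0.023], [0.158, 0.987, 0.031], [-0.018, 0.034, -0.999]]
force: [-0.5, -0.3, -0.1]
opening: 0.053
time_s: 37.25
position: [0.651, -0.1616, 0.1169]
tcp_rot: [[-0.987, 0.158, 0.02], [0.158, 0.987, 0.032], [-0.015, 0.035, -0.999]]
force: [-0.3, 0.3, 0.4]
opening: 0.005Traceback (most recent call last):
  File "<stdin>", line 9, in <module>
    return umr_maximum(a, axis, None, out, keepdims, initial, where)
ValueError: zero-size array to reduction operation maximum which has no identity
```

View pics/top5.png

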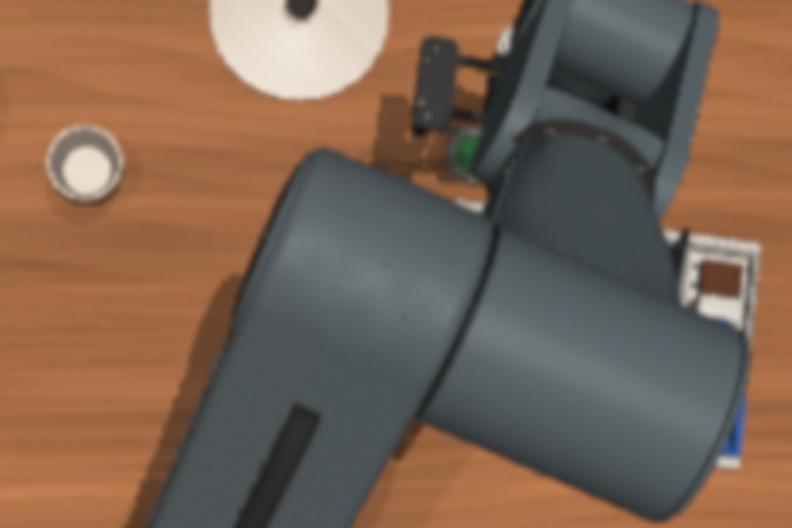

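The arm hides the deck in the top view, so I use the scene view.

Run:
```python
from h import *
p,d=vision.capture("scene")
cv2.imwrite("pics/s2.png",cv2.resize(p[100:260,120:320,::-1],None,fx=3.7,fy=3.7,interpolation=cv2.INTER_CUBIC))
m=vision.camera_model("scene");T=np.linalg.inv(m["camera_from_world"]);K=m["intrinsics"]
v,u=np.mgrid[0:384,0:512]
X=np.c_[((u-K[0,2])/K[0,0]*d).ravel(),((v-K[1,2])/K[1,1]*d).ravel(),d.ravel(),np.ones(d.size)]@T.T*1000
for n in ("s1","s2"):
    c=LN[n]; q=X[(abs(X[:,2]-70)<8)&(np.hypot(X[:,0]-c[0],X[:,1]-c[1])<50)]
    print(n,np.round(c,1),len(q), q[:,2].max() if len(q) else 0, cv2.minEnclosingCircle(q[:,:2].astype(np.float32)) if len(q) else 0)
go(649,-158,34,171)
```

```text
s1 [467.  -42.2] 116 75.60194188336922 ((468.2380065917969, -43.49693298339844), 37.045997619628906)
s2 [565.8 -57.5] 126 76.62994900665154 ((562.307373046875, -52.99345016479492), 37.7885856628418)
shift [ 5.1 -0.  85. ] roll -0.001 | j6 end -94.7 reach 668 | at [ 652.  -161.4  119. ] yaw 170.9 j6 -106.7
```

View pics/s2.png

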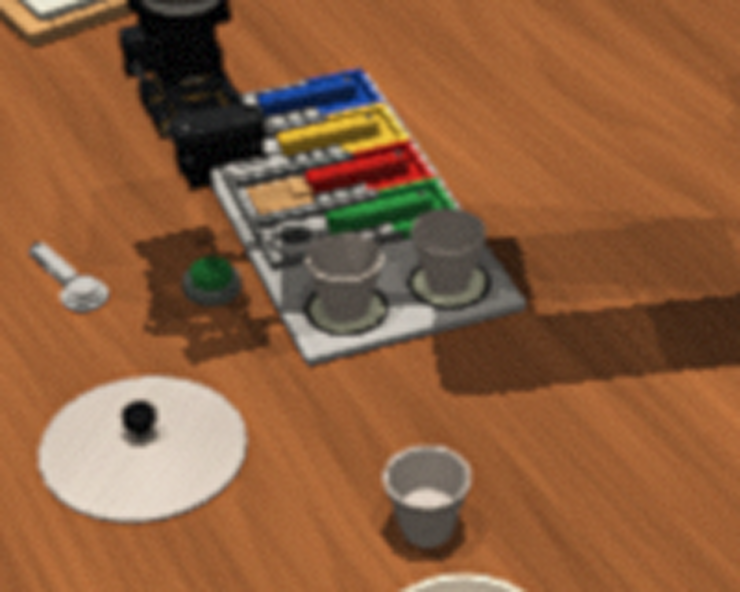

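Both moulds stand upright on their spots, at about (345,280) and (448,255). Now I press the button.

```bash
python3 -m inch '[[0,4,0,30,0],[0,4,0,60,0],[0,4,0,80,0],[0,4,0,85,0],[0,4,0,85,0]]'; python3 -m inch '[[0,0,0,6,0],[0,0,0,12,0],[0,0,0,16,0],[0,0,0,18,0],[0,0,0,20,0],[0,0,0,20,0]]'; python3 -c "
from h import *
go(649,-158,15,171)"
```

```text
time_s: 37.85
position: [0.6501, -0.1577, 0.0344]
tcp_rot: [[-0.987, 0.156, 0.024], [0.157, 0.987, 0.031], [-0.018, 0.034, -0.999]]
force: [0.0, 0.4, 0.6]
opening: 0.003
time_s: 38.45
position: [0.6519, -0.1578, 0.0165]
tcp_rot: [[-0.987, 0.156, 0.026], [0.157, 0.987, 0.029], [-0.021, 0.033, -0.999]]
force: [-1.4, -0.7, 9.4]
opening: 0.006
shift [ 2.8 -0.7  1.4] roll -0.0 | j6 end -94.7 reach 668 | at [ 651.9 -157.8   16.5] yaw 171.0 j6 -107.1
```

```bash
python3 -m inch '[[0,0,0,2,0],[0,0,0,4,0],[0,0,0,4,0],[0,0,0,4,0]]'; python3 -m inch '[[0,0,0,-15,0],[0,0,0,-45,0],[0,0,0,-90,0],[0,0,0,-130,0],[0,0,0,-170,0],[0,0,0,-170,0]]'; python3 -c "
from h import *
go(520,300,230,171)"
```

```text
time_s: 38.85
position: [0.652, -0.1578, 0.0163]
tcp_rot: [[-0.987, 0.155, 0.027], [0.156, 0.987, 0.029], [-0.022, 0.033, -0.999]]
force: [-5.1, 1.4, 20.5]
opening: 0.0
time_s: 39.45
position: [0.6509, -0.1644, 0.1929]
tcp_rot: [[-0.987, 0.155, 0.038], [0.156, 0.987, 0.024], [-0.034, 0.03, -0.999]]
force: [0.6, -1.0, -0.2]
opening: 0.006
shift [200.5 439.4 -30.9] roll 0.0 | j6 end -51.0 reach 600 | at [ 650.9 -164.4  192.9] yaw 171.0 j6 -106.7
```

The button hit its hard stop: z held at 16.3 mm while the force rose to 20 N. I move aside for the final check.

```bash
python3 -m inch '[[0,20,44,-10,0],[0,40,88,-30,0],[0,60,132,-30,0],[0,80,176,-30,0],[0,100,220,-30,0],[0,120,264,-30,0],[0,140,308,-30,0],[0,160,350,-30,0]]'; python3 -m inch '[[0,30,50,0,0],[0,40,90,0,0],[0,40,130,0,0],[0,40,150,0,0],[0,40,150,0,0]]'
python3 - <<'E'
from h import *
p,d=vision.capture("top")
cv2.imwrite("pics/top6.png",cv2.resize(p[90:270,200:440,::-1],None,fx=3.3,fy=3.3,interpolation=cv2.INTER_CUBIC))
m=vision.camera_model("top");T=np.linalg.inv(m["camera_from_world"]);K=m["intrinsics"]
v,u=np.mgrid[0:384,0:512]
X=np.c_[((u-K[0,2])/K[0,0]*d).ravel(),((v-K[1,2])/K[1,1]*d).ravel(),d.ravel(),np.ones(d.size)]@T.T*1000
for n,c,z in (("s1",LN["s1"],72),("s2",LN["s2"],72),("bottom",(636.5,203),60)):
    q=X[(abs(X[:,2]-z)<8)&(np.hypot(X[:,0]-c[0],X[:,1]-c[1])<50)]
    print(n,np.round(c,1),len(q), q[:,2].max() if len(q) else 0, cv2.minEnclosingCircle(q[:,:2].astype(np.float32)) if len(q) else 0)
b=X[np.hypot(X[:,0]-649,X[:,1]+158)<10]; print("button z",np.median(b[:,2]))
print(tool()[1])
E
```

```text
time_s: 40.25
position: [0.5444, 0.2072, 0.2267]
tcp_rot: [[-0.987, 0.155, 0.036], [0.156, 0.987, 0.024], [-0.031, 0.029, -0.999]]
force: [0.7, 0.7, -0.7]
opening: 0.002
time_s: 40.75
position: [0.5274, 0.3643, 0.2285]
tcp_rot: [[-0.988, 0.152, 0.034], [0.152, 0.988, 0.024], [-0.03, 0.029, -0.999]]
force: [-1.2, 0.2, -0.2]
opening: 0.004
s1 [467.  -42.2] 101 78.85561803486429 ((467.12176513671875, -40.647254943847656), 33.6904182434082)
s2 [565.8 -57.5] 105 77.7573514502472 ((565.24169921875, -55.53917694091797), 33.71284484863281)
bottom [636.5 203. ] 97 66.36716007046562 ((636.0252685546875, 203.35345458984375), 33.9251708984375)
button z 22.833796315106625
[527.13075158 362.30464914 228.40972994]
```

View pics/top6.png

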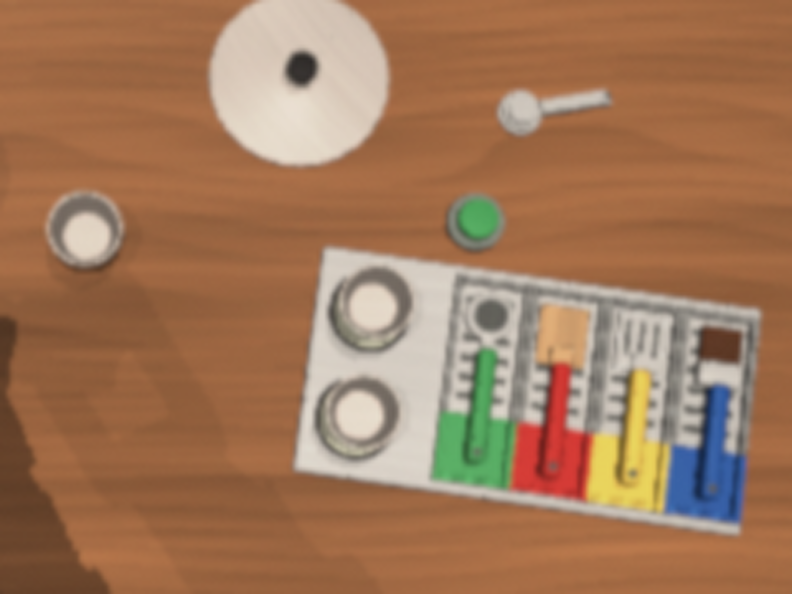

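```bash
python3 -c "
from rig import bot
print(bot.hand_in())"
```

```text
the job is handed in; nothing more can be done
None
```

The drying deck is loaded and the job is handed in, at about 41 s of robot time. All four utensils were present, and none was seen knocked aside.

- **Utensils:** The brush, spatula, turner and spoon lie flat in their colour lanes with the handles at the coloured ends. I turned the turner and spoon round to get them that way. The brush was released about 4 mm to one side of its lane's centre, but inside the walls.
- **Moulds:** The upper two stand upright, one on each spot, within about 2 mm of the centres. The bottom mould stands where it was, within 1 mm.
- **Button:** I pressed it last, to its hard stop. It held at about 16 mm height while the force rose to 20 N. Afterwards depth read its top at 22.8 mm (24 mm nominal), so it came back up.
- **Left alone:** I moved nothing toward the lid, bowl, measuring spoons or purple look-alikes. The last view shows the lid and measuring spoons in place; the bowl and purple brushes were outside it.

**Disagreements:** The wrist and top cameras differed by up to 4 mm on the spoon's position, which the grasp absorbed. The tool drifted to about 2.5° off vertical over the run, with no visible effect on the placings.

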